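Turn the closet turntable until the frosted jar is at the front

TASK

Gently turn the turntable by pushing its rim with a fingertip (the four notches in the rim are made for this) until the frosted screw-top jar stands squarely at the front: straight towards the robot's side of the shelf from the hub, in line with the middle of the near edge of the square cork mat. Do not grip anything; touch only the turntable, not the jar, bottle or soap case that ride on it, nor the little pegboard beside it, and leave the turntable standing still with all three things upright on it.

Things in the scene. Friction and masses are not known exactly. Their poses are not given: they have to be found in the camera images.
- hub (a point): centre of the turntable, on its vertical axis, at the platter's floor, 22 mm above the shelf. It does not turn; its axes are parallel to the world's. The front is its -x direction (towards the robot's side of the shelf, not towards the robot's base). A fixed square cork mat, 270 x 270 x 3 mm, lies under the turntable, centred on it and parallel to these axes.
- platter: white plastic platter, 250 mm across; origin on the axis 14 mm above the shelf, z up. Turns about z only, endlessly either way; light bearing friction (about 0.03 N m) stops it soon after it is let go. Floor 22 mm above the shelf; rim wall 5 to 6 mm thick (radius 120 to 125 mm), its top 55 mm above the shelf, with four notches cut from above on the platter's +x, +y, -x, -y axes.
- notch0 (a point): middle of the notch on the platter's +x axis, level with the rim top (radius 122.5 mm, 55 mm above the shelf); turns with the platter. A notch is 46 mm wide, 40 mm clear between its rounded edge posts; its bottom is a sill 30 mm above the shelf, so a fingertip put down into it has 25 mm of side to push against.
- notch1 (a point): the same for the notch on the platter's +y axis
- notch2 (a point): the same for the notch on the platter's -x axis
- notch3 (a point): the same for the notch on the platter's -y axis
- jar: the frosted glass jar with a ribbed black screw lid, 68 mm across, 50 mm tall, about 160 g, standing loose on the platter's floor about 52 mm from the hub; it rides with the platter. Origin at the centre of its underside, z up.
- bottle: a beige plastic travel bottle with a white cap, 40 mm across, 56 mm tall, light, standing loose on the platter about 52 mm from the hub. Origin at the centre of its underside, z up.
- soap_case: a blue silicone travel soap case, 62 x 95 x 35 mm (its x, y, z), lying loose on the platter about 52 mm from the hub with its long side along the rim. Origin at the centre of its underside, z up.
- pegboard: a small standing pegboard panel to the left of the turntable (at least 80 mm from its rim), 214 mm wide (its y), 185 mm tall, on a foot 80 mm deep; two chrome hooks reach 42 mm out of its face (its -x side, which looks towards the turntable), with a wooden comb and a plastic hair claw hanging on them. Fixed to the shelf. Origin at the middle of its underside.
Not all that is in view belongs to the job. What is shaped like the jar but yellow is not meant.

How it is judged:
By the outcome, as a careful person would: the job done as asked, in the order asked, and still so for the second after the job is handed in, with the robot touching nothing.
It also fails if it takes over 61 s, if anything falls off the work surface, if the arm or the gripper's body presses on something with over 40 N, if the wrist force passes 120 N, or if a joint passes its speed limit or range.

ROBOT

A 6-joint arm with a two-finger parallel gripper is mounted at the origin on the work surface. World frame = base frame: x ahead of the robot, y to its left, z up, the work surface at z = 0. Lengths are in m, angles in rad, forces in N, time in s.
With the tool pointing down it reaches from about 0.4 to 0.925 m from the base axis. Payload 3.4 kg.
Tool frame: the origin (TCP) lies on the centre line of the jaws, within the pads' length; the fingertips stand 17 mm ahead of it and the grasp point (between the pads) lies 2 mm behind it; z points along the fingers, y is the line along which they close (so a half turn about z gives the same grasp; the last joint's range is limited). The gripper opens to 85 mm and grips with 20 to 120 N. Pads are 22 mm wide; open, the fingers measure 114 mm over their backs; the gripper's body (76 mm by 85 mm) begins 54 mm behind the grasp point. The pads swing forward as they close: fully open they stand 13 mm farther back than shut.
Start: joints at [1.268, 0.307, 1.506, -0, 1.328, -0.073], TCP at [0.13, 0.56, 0.222] pointing down, gripper open.
Joint ranges: [-3.12, 3.12], [-1.05, 2.28], [0.14, 2.33], [-1.42, 4.57], [0.1, 2.73], [-2.68, 2.68]. Speed limits (rad/s): [2.57, 2.57, 3.14, 3.14, 3.14, 3.14].

INTERFACE

Orientations are given as a unit quaternion [w, x, y, z].
In Python, from bench import readout, viewer, workorder, finder gives the robot as it stands.
- The arm moves only by the tool move_arm, never from a script. Its arguments are lists of equal length, an entry for each row: "dp": the shift along the world's x, y, z in cm, a list of three; "dr": the turn, a rotation vector about the world's x, y, z in degrees, a list of three; "fingers": the opening, from 0 (shut) to 1 (fully open). A call has 1 to 5 rows; each row shifts and turns the commanded pose from where the row before left it; what a row does not reach is not made up. A row lasts 1/8 s, in which the tool goes at most 62.5 mm and 10.7 degrees, less where a joint would pass 70% of its speed; a pose out of reach is approached as far as the arm can. A call is refused whole if a number of a shift passes 6.25 or a number of a turn 10.7, either way. A call with a gripper value outside its range is refused whole. The fingers move at their own pace and stop on an object; "grip_force" is the grip in N (left out, the last holds). Time passes only in rows, so rows that do not move let the fingers close. It gives the time, the measured TCP pose, the force, the opening and the grip force at its end, in the units of the state.
- readout.sense(): the state, without advancing time (a new reading comes with each control period).
- viewer.get_image(name): name is "side" or "top" or "wrist"; returns the picture (400x640x3 uint8, red, green, blue); there is no depth.
- viewer.camera_params(name): a dict with "intrinsics" (3x3 intrinsics, pixels), "k1" (the pictures are not rectified: a ray, as slopes to the right and down, at radius r is drawn at 1 + k1 r^2 times it, then the intrinsics apply), "extrinsics" (4x4, takes a point from world to camera coordinates); the wrist camera has in their place "hand_eye" (4x4, takes a point from camera to tool coordinates, whose origin is the TCP and whose axes are the flange's). Camera axes: x right, y up, looking along -z (the intrinsics and any distortion apply to the point x, -y, -z); pixel columns grow to the right and rows downward; lengths in m; the calibration is good to about 2 mm. A picture is of the moment at which its call begins: read the wrist's pose just before it. camera_params takes no time and is no camera call.
- workorder.hand_in(): hands the job in; it is judged then, once.
Trained networks look in the newest picture that a camera, given by its name, has taken for a name from the list of things; names that differ only in an ending like _2 or _b are one class to them, and where a whole thing is asked for, a point or a joint stands for the part that bears it (a point fixed in the world has none). Each returns a list of dicts, best first, with "conf" (0 to 1); they miss things now and then, are a little off and sometimes report something else, mostly with a low value. They report only what shows in the picture. A call takes as long as a camera call. They do not tell look-alikes from the thing itself.
- finder.search_frame(thing, camera): "bbox" ([left, top, right, bottom] in pixels, round what is visible of it).
- finder.masks_of(thing, camera): "region" (400x640 bool, what is visible of it) and "bbox" ([left, top, right, bottom] in pixels, round what is visible of it).
- finder.place_of(thing, camera): "xy" ([column, row] in pixels: a listed point, or the origin of a listed thing).
The state is a dict: "time": time; "q": joint angles; "joint_velocities": joint speeds; "tau": joint torques, N m; "eef_pos": TCP position; "eef_rot": TCP orientation; "force": force on the tool from outside, world axes, zero at the start; "ft_torque": the same for the moment, N m; "opening": opening from 0.0 (shut) to 1.0 (fully open); "grasp_force": force on a finger pad.
Only numpy, scipy, OpenCV 4.12 (cv2) and the standard library are available. Lean on these libraries where they do the work, as an engineer would, in place of code of your own. Each camera call takes 0.05 s, during which the arm holds its last target. There are 200 camera calls.

## Working session

There is one attempt and no reset: what is moved stays moved. The work goes in short steps, Python scripts to look and compute and a tool call to move; the robot and the scene stay as the last step left them, time stands still between calls to the robot, and variables do not carry over. Pictures are saved under pics/ and viewed, at most 10 in all, crops included, and the job is handed in when it is done.

Besides the shell and the picture viewer there is one more tool, called after "Call:" by a JSON object that holds its "fn" and its "kwargs". move_arm: Moves the arm, as the interface text tells. Its arguments: {"type":"object","properties":{"dp":{"type":"array"},"dr":{"type":"array"},"fingers":{"type":"array"},"grip_force":{"type":"number"}},"required":["dp","dr","fingers"]}

```bash
mkdir -p pics; cat > h.py <<'E'
import numpy as np, cv2
from bench import readout, viewer, workorder, finder
def ray(name,uv):
    p=viewer.camera_params(name);K=np.array(p["intrinsics"]);k1=p["k1"]
    d=np.array([(uv[0]-K[0,2])/K[0,0],(uv[1]-K[1,2])/K[1,1]]);s=d.copy()
    for _ in range(30): s=d/(1+k1*(s@s))
    E=np.array(p["extrinsics"]);R=E[:3,:3];t=E[:3,3]
    return -R.T@t, R.T@np.array([s[0],-s[1],-1])
def at_z(name,uv,z):
    o,d=ray(name,uv);return o+d*(z-o[2])/d[2]
def proj(name,X):
    p=viewer.camera_params(name);K=np.array(p["intrinsics"]);E=np.array(p["extrinsics"])
    c=E[:3,:3]@np.array(X)+E[:3,3];s=np.array([c[0],-c[1]])/-c[2];s=s*(1+p["k1"]*(s@s))
    return K[:2,:2]@s+K[:2,2]
def save(name,f):
    im=viewer.get_image(name);cv2.imwrite(f,im[:,:,::-1]);return im
E
python3 - <<'E'
from h import *
for c in ["top","side"]:
    save(c,f"pics/{c}0.png")
    for t,z in [("hub",.022),("notch0",.055),("notch1",.055),("notch2",.055),("notch3",.055),("jar",.022),("bottle",.022),("soap_case",.022),("pegboard",0)]:
        for r in finder.place_of(t,c)[:3]:
            print(c,t,round(r["conf"],2),np.round(r["xy"]),np.round(at_z(c,r["xy"],z),3))
print(readout.sense())
E
```

```text
top notch0 0.96 [360. 276.] [0.43  0.05  0.055]
top notch0 0.87 [317. 189.] [0.64  0.154 0.055]
top notch0 0.8 [386. 207.] [ 0.595 -0.014  0.055]
top notch1 0.96 [360. 276.] [0.43  0.05  0.055]
top notch1 0.87 [317. 189.] [0.64  0.154 0.055]
top notch1 0.8 [386. 207.] [ 0.595 -0.014  0.055]
top notch2 0.96 [360. 276.] [0.43  0.05  0.055]
top notch2 0.87 [317. 189.] [0.64  0.154 0.055]
top notch2 0.8 [386. 207.] [ 0.595 -0.014  0.055]
top notch3 0.96 [360. 276.] [0.43  0.05  0.055]
top notch3 0.87 [317. 189.] [0.64  0.154 0.055]
top notch3 0.8 [386. 207.] [ 0.595 -0.014  0.055]
top jar 0.79 [340. 212.] [0.587 0.096 0.022]
top jar 0.68 [334. 135.] [0.785 0.108 0.022]
top jar 0.67 [390. 132.] [ 0.792 -0.035  0.022]
top bottle 0.51 [356. 244.] [0.507 0.057 0.022]
top soap_case 0.91 [320. 240.] [0.516 0.147 0.022]
top pegboard 0.79 [206. 221.] [0.565 0.44  0.   ]
side hub 0.55 [348. 266.] [0.488 0.195 0.022]
side notch0 0.83 [348. 265.] [0.478 0.21  0.055]
side notch0 0.8 [372. 168.] [ 0.593 -0.014  0.055]
side notch0 0.64 [422. 225.] [0.427 0.046 0.055]
side notch1 0.83 [348. 265.] [0.47
[... 764 characters left out ...]
e': 1.0, 'q': array([ 1.26849333e+00,  3.06743211e-01,  1.50638906e+00, -1.28321597e-05,
        1.32841389e+00, -7.35065099e-02]), 'joint_velocities': array([ 2.27512646e-04,  7.38659574e-04, -7.33629150e-05, -9.84894281e-04,
        5.95410570e-04,  1.31537237e-03]), 'tau': array([ 1.03819606e-03, -4.57483113e+01, -2.52342385e+01, -8.06476260e-05,
        6.85077066e-04,  8.21264848e-06]), 'eef_pos': array([0.13044665, 0.56001222, 0.2215416 ]), 'eef_rot': array([1.04616851e-05, 1.14147358e-01, 9.93463829e-01, 2.16753167e-05]), 'force': array([0.0642399 , 0.36910969, 0.29962713]), 'ft_torque': array([ 0.00201219,  0.01623406, -0.01661825]), 'grasp_force': 0.0, 'opening': 1.0035299277089123}
```

View pics/top0.png

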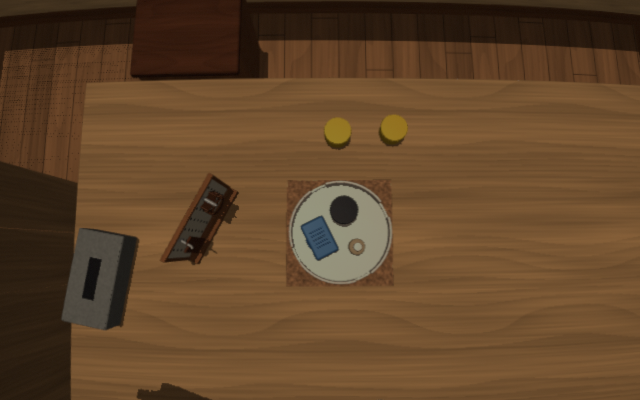

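View pics/side0.png

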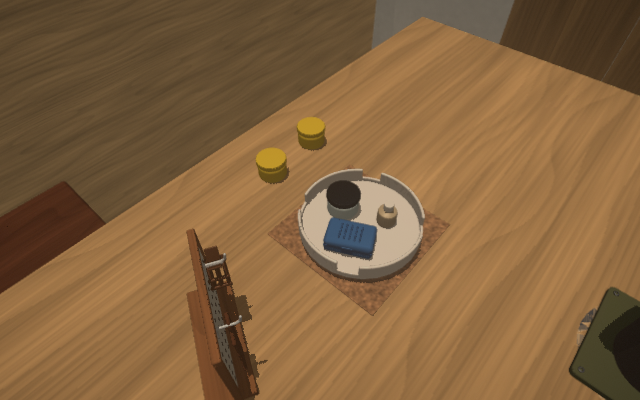

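Candidates for the jar: the black-lidded jar at top (343,210) / side (343,197), and the yellow look-alikes at side (271,165) and (311,132). Only the first has a black lid and rides on the platter, so it is the one meant. I'll confirm it in a crop and refine the hub and jar angles.

```bash
cat >> h.py <<'E'
from scipy.optimize import least_squares
def fit(pts,th0):
    pts=np.array(pts)[:,:2]
    def f(p):
        r=[]
        for q in pts:
            r.append(min((q-(p[:2]+.1225*np.array([np.cos(a),np.sin(a)])) for a in p[2]+np.arange(4)*np.pi/2),key=np.linalg.norm))
        return np.ravel(r)
    s=least_squares(f,[.536,.1,th0]);return s.x,np.abs(s.fun).max()
E
python3 - <<'E'
from h import *
P={"top":[(360,276),(317,189),(386,207)],"side":[(348,265),(372,168),(422,225)]}
for c in P:
    print(c,fit([at_z(c,u,.055) for u in P[c]],np.radians(27)))
im=cv2.imread("pics/top0.png").astype(int)
g=im.max(2)<70
m=np.zeros_like(g);m[190:232,322:366]=g[190:232,322:366]
n,l,s,ce=cv2.connectedComponentsWithStats(m.astype(np.uint8));i=1+s[1:,4].argmax()
print("lid",s[i],ce[i],at_z("top",ce[i],.072))
# cork mat: saturation reddish
hsv=cv2.cvtColor(im.astype(np.uint8),cv2.COLOR_BGR2HSV)
sub=im[165:300,270:410];print(im[183,290],im[283,289],im[183,389],im[170,300])
s=cv2.imread("pics/side0.png")[100:300,240:450];cv2.imwrite("pics/crop0.png",cv2.resize(s,None,fx=2.8,fy=2.8,interpolation=2))
for X in [(.401,-.035,.003),(.401,.235,.003),(.671,.235,.003),(.671,-.035,.003)]: print(proj("top",X))
E
```

```text
top (array([0.53669386, 0.09974369, 0.4584184 ]), np.float64(0.00655586967251931))
side (array([0.53549544, 0.09872113, 0.46625484]), np.float64(0.003621426071950748))
lid [330 196  28  29 641] [343.45865835 210.06864275] [0.58653028 0.0901404  0.072     ]
[ 41  67 103] [36 61 93] [ 42  69 105] [ 46  78 109]
[392.10710277 285.54662815]
[284.89386327 286.18379408]
[285.3252965  180.01733949]
[389.78540613 179.62570872]
```

View pics/crop0.png

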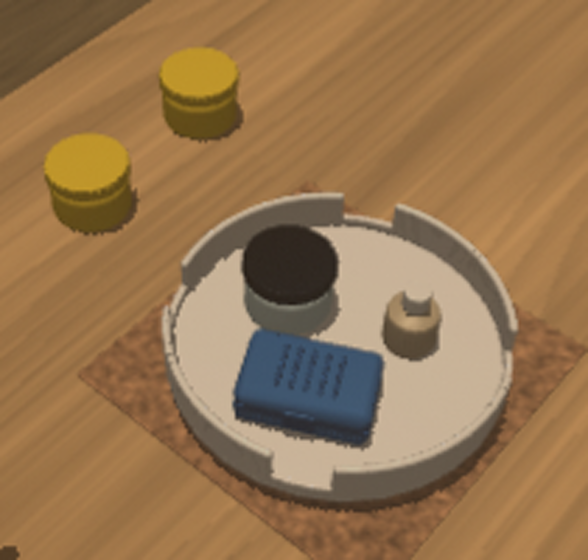

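The crop confirms it: the frosted jar with the black lid is on the platter, and the yellow ones stand off it. The hub is at about (0.536, 0.098), the jar at about -9° and a notch at 26.5°. I'll push that notch clockwise by about 171°, past the free -y side. First I raise the arm, close the fingers and swing clear of the pegboard.

Call:
{"fn": "move_arm", "kwargs": {"dp": [[3.3,-3.7,1],[3.3,-3.7,1],[3.3,-3.7,1],[3.3,-3.7,1],[3.3,-3.7,1]], "dr": [[0,0,-7],[0,0,-7],[0,0,-7],[0,0,-7],[0,0,-7]], "fingers": [0,0,0,0,0]}}

```text
time: 1.62
eef_pos: [0.2964, 0.3738, 0.272]
eef_rot: [0.0, 0.409, 0.912, 0.0]
force: [0.3, 1.0, 0.1]
opening: -0.003
grasp_force: 0.0
```

Call:
{"fn": "move_arm", "kwargs": {"dp": [[3.3,-3.7,1],[3.3,-3.7,1],[4.5,-2.4,-1],[4.5,-2.4,-1],[4.5,-2.4,-1]], "dr": [[0,0,-7],[0,0,-7],[0,0,0],[0,0,0],[0,0,0]], "fingers": [0,0,0,0,0]}}

```text
time: 2.25
eef_pos: [0.4979, 0.228, 0.2616]
eef_rot: [0.0, 0.516, 0.857, 0.0]
force: [0.1, 0.2, 0.8]
opening: 0.0
grasp_force: 0.0
```

Call:
{"fn": "move_arm", "kwargs": {"dp": [[4.5,-2.4,-2],[4.5,-2.4,-2],[4.5,-2.4,-2],[0,0,0],[0,0,0]], "dr": [[0,0,0],[0,0,0],[0,0,0],[0,0,0],[0,0,0]], "fingers": [0,0,0,0,0]}}

```text
time: 2.88
eef_pos: [0.6309, 0.157, 0.2011]
eef_rot: [-0.001, 0.516, 0.857, -0.0]
force: [0.2, -0.8, -0.4]
opening: 0.002
grasp_force: 0.0
```

```bash
cat >> h.py <<'E'
from scipy.spatial.transform import Rotation as Ro
def wrist_at_z(uv,z,st):
    p=viewer.camera_params("wrist");K=np.array(p["intrinsics"]);k1=p["k1"];H=np.array(p["hand_eye"])
    d=np.array([(uv[0]-K[0,2])/K[0,0],(uv[1]-K[1,2])/K[1,1]]);s=d.copy()
    for _ in range(30): s=d/(1+k1*(s@s))
    R=Ro.from_quat(np.roll(st["eef_rot"],-1)).as_matrix()
    o=st["eef_pos"]+R@H[:3,3];v=R@H[:3,:3]@np.array([s[0],-s[1],-1])
    return o+v*(z-o[2])/v[2]
E
python3 - <<'E'
from h import *
st=readout.sense();save("wrist","pics/w1.png")
for r in finder.place_of("notch0","wrist"): print(r["conf"],r["xy"],wrist_at_z(r["xy"],.055,st))
print(st["q"])
E
```

```text
0.82 [194.3, 52.0] [0.4787887  0.20804346 0.055     ]
0.75 [337.0, 191.7] [0.64746851 0.15596261 0.055     ]
0.62 [214.7, 305.4] [ 0.59171568 -0.01526123  0.055     ]
[ 1.78608958e-01  4.26292487e-01  1.36789469e+00  5.38686370e-04
  1.34897076e+00 -3.07674036e-01]
```

View pics/w1.png

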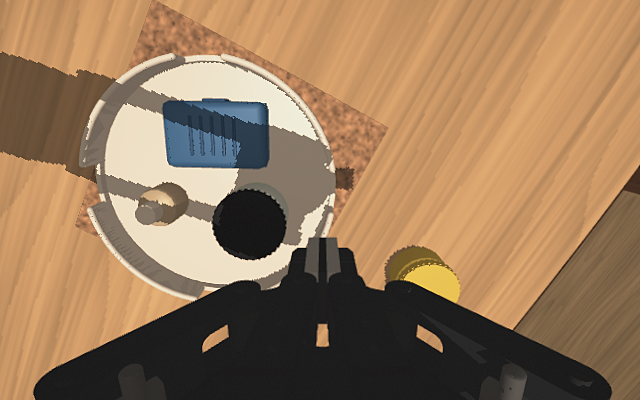

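The picture shows the notch opening at about (337,192), near (0.645, 0.154), with free floor behind it. The jar lid is at (250,224). I'll go down into the notch.

Call:
{"fn": "move_arm", "kwargs": {"dp": [[1.3,-0.3,-4],[0,0,-4],[0,0,-2],[0,0,0],[0,0,0]], "dr": [[0,0,0],[0,0,0],[0,0,0],[0,0,0],[0,0,0]], "fingers": [0,0,0,0,0]}}

```text
time: 3.6
eef_pos: [0.645, 0.1548, 0.1034]
eef_rot: [0.001, 0.515, 0.857, 0.001]
force: [-0.3, -0.1, 0.5]
opening: -0.003
grasp_force: 0.0
```

Call:
{"fn": "move_arm", "kwargs": {"dp": [[0,0,-1],[0,0,-1],[0,0,-1],[0,0,-1],[0,0,-0.7]], "dr": [[0,0,0],[0,0,0],[0,0,0],[0,0,0],[0,0,0]], "fingers": [0,0,0,0,0]}}

```text
time: 4.22
eef_pos: [0.644, 0.1539, 0.0533]
eef_rot: [-0.0, 0.516, 0.857, -0.0]
force: [-0.6, 1.1, 0.1]
opening: 0.0
grasp_force: 0.0
```

```bash
python3 - <<'E'
from h import *
s=readout.sense();print(s["eef_pos"],s["force"])
im=save("side","pics/s2.png");cv2.imwrite("pics/s2c.png",cv2.resize(im[80:300,230:460][:,:,::-1],None,fx=2.6,fy=2.6))
c=np.array([.5355,.0975]);a=27.5;st=6
while a>-150:
    p=[c+.1225*np.array([np.cos(np.radians(x)),np.sin(np.radians(x))]) for x in (a,a-st)]
    print(a,np.round((p[1]-p[0])*100,2));a-=st
E
```

```text
[0.64402006 0.15387743 0.05333235] [-0.56704238  1.07546919  0.06775569]
27.5 [ 0.53 -1.17]
21.5 [ 0.41 -1.22]
15.5 [ 0.28 -1.25]
9.5 [ 0.15 -1.27]
3.5 [ 0.01 -1.28]
-2.5 [-0.12 -1.28]
-8.5 [-0.26 -1.26]
-14.5 [-0.39 -1.22]
-20.5 [-0.51 -1.18]
-26.5 [-0.63 -1.12]
-32.5 [-0.74 -1.04]
-38.5 [-0.85 -0.96]
-44.5 [-0.95 -0.87]
-50.5 [-1.03 -0.76]
-56.5 [-1.1  -0.65]
-62.5 [-1.17 -0.53]
-68.5 [-1.22 -0.41]
-74.5 [-1.25 -0.28]
-80.5 [-1.27 -0.15]
-86.5 [-1.28 -0.01]
-92.5 [-1.28  0.12]
-98.5 [-1.26  0.26]
-104.5 [-1.22  0.39]
-110.5 [-1.18  0.51]
-116.5 [-1.12  0.63]
-122.5 [-1.04  0.74]
-128.5 [-0.96  0.85]
-134.5 [-0.87  0.95]
-140.5 [-0.76  1.03]
-146.5 [-0.65  1.1 ]
```

View pics/s2c.png

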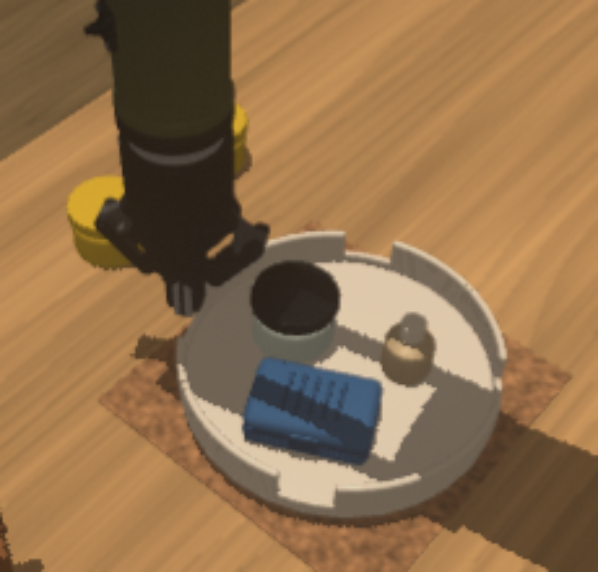

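The fingertips stand in the notch and the linkage is clear of the jar. I start the push gently.

Call:
{"fn": "move_arm", "kwargs": {"dp": [[0.27,-0.6,0],[0.27,-0.6,0],[0.22,-0.6,0],[0.2,-0.6,0],[0.28,-1.25,0]], "dr": [[0,0,-3],[0,0,-3],[0,0,-3],[0,0,-3],[0,0,-6]], "fingers": [0,0,0,0,0]}}

```text
time: 4.9
eef_pos: [0.657, 0.1176, 0.0545]
eef_rot: [0.0, 0.644, 0.765, 0.0]
force: [-0.1, -0.4, -0.2]
opening: 0.002
grasp_force: 0.0
```

Call:
{"fn": "move_arm", "kwargs": {"dp": [[0.15,-1.27,0],[0.01,-1.28,0],[-0.12,-1.28,0],[-0.26,-1.26,0],[-0.39,-1.22,0]], "dr": [[0,0,-6],[0,0,-6],[0,0,-6],[0,0,-6],[0,0,-6]], "fingers": [0,0,0,0,0]}}

```text
time: 5.52
eef_pos: [0.651, 0.0539, 0.0545]
eef_rot: [0.0, 0.821, 0.571, 0.0]
force: [0.5, 0.4, -0.3]
opening: 0.0
grasp_force: 0.0
```

```bash
python3 - <<'E'
from h import *
s=readout.sense();print(s["eef_pos"],s["force"],s["q"])
im=save("side","pics/s3.png");cv2.imwrite("pics/s3c.png",cv2.resize(im[80:300,230:460][:,:,::-1],None,fx=2.6,fy=2.6))
E
```

```text
[0.6509547  0.05392165 0.05452472] [ 0.5318224   0.35048196 -0.26406054] [ 1.80182788e-02  5.64053703e-01  1.53086141e+00 -4.71622676e-05
  1.04625120e+00  3.72534032e-01]
```

View pics/s3c.png

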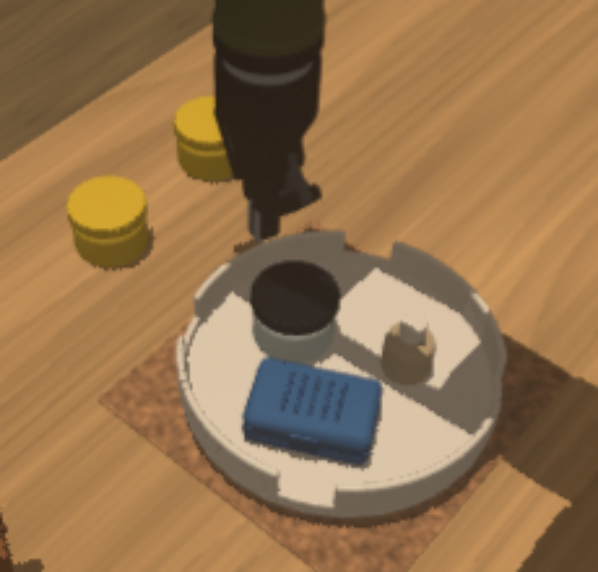

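The platter has not turned: its notches are where they were, and the fingertip at crop (265,236) shows just above or behind the rim. I'll check the tip height by projection.

```bash
python3 - <<'E'
from h import *
s=readout.sense();p=s["eef_pos"]
for z in (.0375,.05,.055,.07): print(z,proj("side",[p[0],p[1],z]))
a=np.arctan2(p[1]-.0975,p[0]-.5355)
print("rim",proj("side",[.5355+.1225*np.cos(a),.0975+.1225*np.sin(a),.055]),[proj("side",[.5355+r*np.cos(a),.0975+r*np.sin(a),.03]) for r in (.14,.16)])
for c in ("side","top"):
  viewer.get_image(c)
  for r in finder.place_of("notch0",c): print(c,r["conf"],r["xy"],at_z(c,r["xy"],.055))
im=cv2.imread("pics/s3.png")[:,:,::-1]
im=viewer.get_image("side");cv2.imwrite("pics/s4.png",cv2.resize(im[140:200,300:370][:,:,::-1],None,fx=8,fy=8,interpolation=cv2.INTER_NEAREST))
st=save("top","pics/t4.png");cv2.imwrite("pics/t4c.png",cv2.resize(st[160:300,270:410][:,:,::-1],None,fx=4,fy=4))
E
python3 -c "
import cv2,numpy as np
a=cv2.imread('pics/s4.png');b=cv2.imread('pics/t4c.png')[:480]
b=b[:480,:240+0] if 0 else cv2.resize(b,(240,206))
c=np.zeros((480,800,3),np.uint8);c[:480,:560]=a;c[:206,560:]=b;cv2.imwrite('pics/c4.png',c)"
```

```text
0.0375 [331.60628442 177.49517083]
0.05 [331.71588341 173.51041301]
0.055 [331.76039209 171.89176052]
0.07 [331.8962771  166.94850068]
rim [331.91321963 172.09946349] [array([327.99847567, 174.94039135]), array([323.87812376, 169.23779703])]
side 0.79 [374.6, 169.4] [ 0.58538329 -0.0146209   0.055     ]
side 0.72 [421.7, 226.3] [0.42584537 0.04893193 0.055     ]
side 0.6 [345.9, 265.1] [0.48047346 0.21217696 0.055     ]
side 0.59 [301.8, 204.1] [0.63677893 0.16088976 0.055     ]
top 0.9 [385.4, 206.6] [ 0.59602041 -0.01341662  0.055     ]
top 0.78 [317.2, 189.7] [0.63826048 0.15274185 0.055     ]
top 0.76 [296.0, 252.7] [0.48552446 0.20433488 0.055     ]
top 0.74 [361.9, 274.7] [0.43232155 0.04641997 0.055     ]
top 0.29 [320.3, 239.7] [0.51651573 0.14573164 0.055     ]
```

View pics/c4.png

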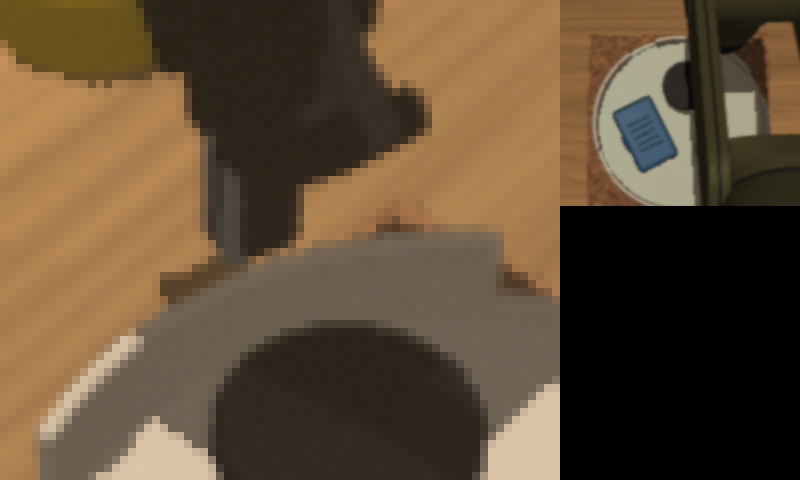

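The tip's underside, at side pixel (330,172), is visible above the rim top, at z about 0.055–0.06. So the closed fingertips end about level with the TCP, not 17 mm ahead of it, and they swept just over the rim. I'll go back to the notch and go deeper in small steps, watching the force.

Call:
{"fn": "move_arm", "kwargs": {"dp": [[0,0,2],[0,3,0],[-0.2,3,0],[-0.5,4,0],[0,0,0]], "dr": [[0,0,4],[0,0,10],[0,0,10],[0,0,10],[0,0,8]], "fingers": [0,0,0,0,0]}}

```text
time: 6.5
eef_pos: [0.6433, 0.1581, 0.0745]
eef_rot: [-0.0, 0.556, 0.831, 0.001]
force: [-1.7, -0.7, -0.1]
opening: 0.003
grasp_force: 0.0
```

Call:
{"fn": "move_arm", "kwargs": {"dp": [[0,0,-1],[0,0,-1],[0,0,-0.3],[0,0,-0.2],[0,0,-0.2]], "dr": [[0,0,0],[0,0,0],[0,0,0],[0,0,0],[0,0,0]], "fingers": [0,0,0,0,0]}}

```text
time: 7.12
eef_pos: [0.644, 0.1541, 0.0475]
eef_rot: [0.0, 0.56, 0.828, 0.0]
force: [0.1, 0.1, 0.1]
opening: -0.001
grasp_force: 0.0
```

```bash
python3 - <<'E'
from h import *
s=readout.sense();print(s["eef_pos"],s["force"],s["ft_torque"])
p=s["eef_pos"]
for z in (.03,.0475,.055,.06): print(z,proj("side",[p[0],p[1],z]))
im=save("side","pics/s5.png");a=cv2.resize(im[165:225,270:340][:,:,::-1],None,fx=8,fy=8,interpolation=0);cv2.imwrite("pics/s5c.png",a)
E
```

```text
[0.64398506 0.15410104 0.04748569] [0.14518899 0.10230556 0.06662303] [-0.04452392 -0.00388115  0.00787049]
0.03 [301.96702926 208.14216743]
0.0475 [301.6431988  202.73612845]
0.055 [301.50116276 200.36451808]
0.06 [301.40535793 198.76468496]
```

View pics/s5c.png

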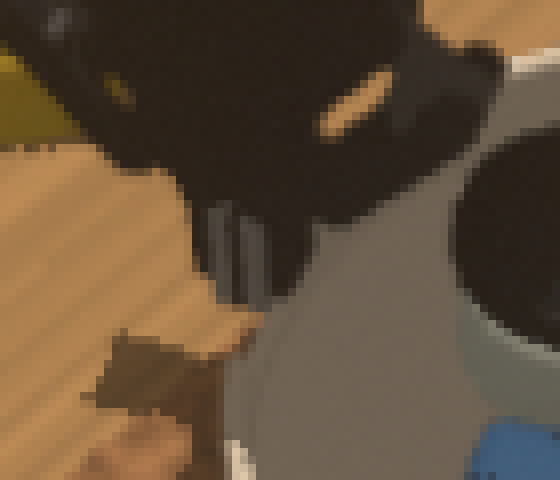

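```bash
python3 - <<'E'
from h import *
p=readout.sense()["eef_pos"];y=np.array([.927,.371])
for uv in [(312.5,193.1),(321,189),(330,182.5),(332,176),(281,185),(287,186)]:
    f=lambda q: proj("side",[*(p[:2]+q[0]*y),q[1]])-uv
    s=least_squares(f,[0,.1]).x;print(uv,"d mm",s[0]*1000,"z-tcp mm",(s[1]-p[2])*1000)
E
```

```text
(312.5, 193.1) d mm -24.399338760800084 z-tcp mm 39.49231074447797
(321, 189) d mm -42.09364043157974 z-tcp mm 58.081566629936255
(330, 182.5) d mm -59.85495499676746 z-tcp mm 82.72164804084323
(332, 176) d mm -63.38086219330371 z-tcp mm 101.3260380750521
(281, 185) d mm 42.762478783717285 z-tcp mm 38.409410921850686
(287, 186) d mm 29.641153408555375 z-tcp mm 40.26254694050732
```

Tip and TCP are level to about 2 mm, and the linkage stays at least 38 mm above the tip, so it clears the rim and jar. I go 10 mm lower and push again.

Call:
{"fn": "move_arm", "kwargs": {"dp": [[0,0,-0.3],[0,0,-0.3],[0,0,-0.3],[0,0,-0.1],[0,0,0]], "dr": [[0,0,0],[0,0,0],[0,0,0],[0,0,0],[0,0,0]], "fingers": [0,0,0,0,0]}}

```text
time: 7.8
eef_pos: [0.6437, 0.1544, 0.0374]
eef_rot: [-0.0, 0.56, 0.829, -0.0]
force: [-1.3, -0.0, -0.7]
opening: 0.002
grasp_force: 0.0
```

Call:
{"fn": "move_arm", "kwargs": {"dp": [[0.27,-0.6,0],[0.27,-0.6,0],[0.22,-0.6,0],[0.2,-0.6,0],[0.14,-0.62,0]], "dr": [[0,0,-3],[0,0,-3],[0,0,-3],[0,0,-3],[0,0,-3]], "fingers": [0,0,0,0,0]}}

```text
time: 8.43
eef_pos: [0.6549, 0.1242, 0.0376]
eef_rot: [0.0, 0.664, 0.748, 0.0]
force: [-1.0, 1.0, -0.1]
opening: 0.004
grasp_force: 0.1
```

```bash
python3 - <<'E'
from h import *
s=readout.sense();print(s["eef_pos"],s["force"])
for c in ("side","top"):
  viewer.get_image(c);P=[]
  for r in finder.place_of("notch0",c):
    if r["conf"]>.5:
      X=at_z(c,r["xy"],.055);P.append(X);print(c,r["conf"],X,np.degrees(np.arctan2(X[1]-.0975,X[0]-.5355)))
E
```

```text
[0.65489584 0.12417617 0.03764187] [-0.95834684  1.01069435 -0.14347782]
side 0.95 [0.41762305 0.06430768 0.055     ] -164.27360307302226
side 0.78 [0.49761562 0.22040225 0.055     ] 107.13181268386123
side 0.74 [ 0.56846468 -0.01588144  0.055     ] -73.78866511732113
top 0.93 [0.5119295  0.21281072 0.055     ] 101.55260102362811
top 0.78 [ 0.57446636 -0.02198506  0.055     ] -71.93786319475261
top 0.67 [0.53269523 0.1011903  0.055     ] 127.2361747062275
top 0.56 [0.64878922 0.12919972 0.055     ] 15.632272545381444
```

It is turning: the notch moved from 27.5° to about 16°, with little force. I keep going.

Call:
{"fn": "move_arm", "kwargs": {"dp": [[0.21,-1.26,0],[0.08,-1.28,0],[-0.06,-1.28,0],[-0.19,-1.27,0],[-0.32,-1.24,0]], "dr": [[0,0,-6],[0,0,-6],[0,0,-6],[0,0,-6],[0,0,-6]], "fingers": [0,0,0,0,0]}}

```text
time: 9.25
eef_pos: [0.6519, 0.061, 0.0375]
eef_rot: [-0.0, 0.835, 0.55, 0.0]
force: [-0.5, 1.2, -0.3]
opening: -0.003
grasp_force: 0.1
```

Call:
{"fn": "move_arm", "kwargs": {"dp": [[-0.45,-1.2,0],[-0.57,-1.15,0],[-0.69,-1.08,0],[-0.8,-1.0,0],[-0.9,-0.91,0]], "dr": [[0,0,-6],[0,0,-6],[0,0,-6],[0,0,-6],[0,0,-6]], "fingers": [0,0,0,0,0]}}

```text
time: 9.88
eef_pos: [0.6179, 0.0076, 0.0377]
eef_rot: [0.0, 0.949, 0.315, 0.0]
force: [-1.5, -0.3, -0.5]
opening: -0.003
grasp_force: 0.1
```

```bash
cat > m.py <<'E'
from h import *
s=readout.sense();p=s["eef_pos"];print(p,s["force"],s["q"],"finger",np.degrees(np.arctan2(p[1]-.0975,p[0]-.5355)))
for c in ("side","top"):
  viewer.get_image(c)
  for t,z in (("notch0",.055),("jar",.022)):
   for r in finder.place_of(t,c):
    X=at_z(c,r["xy"],z);d=X[:2]-[.5355,.0975]
    if r["conf"]>.3: print(c,t,round(r["conf"],2),np.round(X,3),"r",round(np.hypot(*d),3),"ang",round(np.degrees(np.arctan2(d[1],d[0])),1))
E
python3 m.py
```

```text
[0.61789517 0.00756586 0.03766843] [-1.46506781 -0.27937309 -0.51567605] [-5.62263251e-02  5.45090023e-01  1.62920257e+00  2.47404263e-04
  9.66644215e-01  8.72948430e-01] finger -47.50494754269523
side notch0 0.93 [0.446 0.19  0.055] r 0.129 ang 133.9
side notch0 0.89 [0.452 0.003 0.055] r 0.126 ang -131.2
side notch0 0.81 [0.619 0.023 0.055] r 0.112 ang -42.0
side notch0 0.69 [0.609 0.191 0.055] r 0.118 ang 51.8
side jar 0.81 [ 0.782 -0.012  0.022] r 0.269 ang -23.9
side jar 0.78 [0.773 0.115 0.022] r 0.238 ang 4.2
side jar 0.75 [0.545 0.038 0.022] r 0.061 ang -80.8
top notch0 0.95 [0.63  0.178 0.055] r 0.124 ang 40.6
top notch0 0.93 [0.459 0.195 0.055] r 0.124 ang 128.2
top notch0 0.65 [0.446 0.015 0.055] r 0.122 ang -137.3
top notch0 0.58 [0.614 0.007 0.055] r 0.12 ang -49.1
top jar 0.95 [0.788 0.108 0.022] r 0.253 ang 2.5
top jar 0.82 [0.537 0.049 0.022] r 0.048 ang -88.5
top jar 0.61 [ 0.802 -0.026  0.022] r 0.294 ang -24.9
```

Call:
{"fn": "move_arm", "kwargs": {"dp": [[-0.99,-0.82,0],[-1.07,-0.71,0],[-1.14,-0.59,0],[-1.19,-0.47,0],[-1.24,-0.34,0]], "dr": [[0,0,-6],[0,0,-6],[0,0,-6],[0,0,-6],[0,0,-6]], "fingers": [0,0,0,0,0]}}

```text
time: 10.8
eef_pos: [0.5621, -0.0216, 0.0376]
eef_rot: [0.0, 0.998, 0.059, 0.001]
force: [-0.2, 0.6, 0.2]
opening: 0.001
grasp_force: 0.1
```

Call:
{"fn": "move_arm", "kwargs": {"dp": [[-1.26,-0.21,0],[-1.28,-0.08,0],[-1.28,0.06,0],[-1.27,0.19,0],[-1.24,0.32,0]], "dr": [[0,0,-6],[0,0,-6],[0,0,-6],[0,0,-6],[0,0,-6]], "fingers": [0,0,0,0,0]}}

```text
time: 11.42
eef_pos: [0.4988, -0.0187, 0.0377]
eef_rot: [-0.0, 0.98, -0.201, 0.001]
force: [-0.7, -0.8, 0.5]
opening: -0.002
grasp_force: 0.1
```

Call:
{"fn": "move_arm", "kwargs": {"dp": [[-0.61,0.22,0],[-0.6,0.24,0],[-0.58,0.27,0],[-0.57,0.3,0],[-0.55,0.33,0]], "dr": [[0,0,-3],[0,0,-3],[0,0,-3],[0,0,-3],[0,0,0]], "fingers": [0,0,0,0,0]}}

```text
time: 12.05
eef_pos: [0.4698, -0.005, 0.0377]
eef_rot: [-0.0, 0.954, -0.301, 0.001]
force: [-0.5, 0.2, -0.4]
opening: -0.001
grasp_force: 0.1
```

```bash
python3 m.py
```

```text
[ 0.46978456 -0.00498524  0.03767086] [-0.50892544  0.15307511 -0.42026489] [-1.00647493e-01  3.93718733e-01  1.95683592e+00  1.58295435e-04
  7.89892954e-01  2.08093779e+00] finger -122.66874696597662
side notch0 0.76 [0.641 0.039 0.055] r 0.121 ang -29.2
side notch0 0.74 [0.59  0.21  0.055] r 0.125 ang 64.3
side notch0 0.69 [ 0.472 -0.002  0.055] r 0.118 ang -122.4
side notch0 0.57 [0.426 0.153 0.055] r 0.123 ang 153.0
side jar 0.97 [ 0.787 -0.017  0.022] r 0.276 ang -24.4
side jar 0.58 [0.484 0.074 0.022] r 0.056 ang -155.5
side jar 0.57 [0.771 0.118 0.022] r 0.236 ang 4.9
top notch0 0.84 [0.648 0.04  0.055] r 0.126 ang -27.2
top notch0 0.79 [ 0.473 -0.011  0.055] r 0.125 ang -120.0
top notch0 0.67 [0.595 0.209 0.055] r 0.126 ang 61.8
top jar 0.93 [0.782 0.106 0.022] r 0.247 ang 2.1
top jar 0.91 [0.48  0.078 0.022] r 0.059 ang -160.9
top jar 0.65 [ 0.797 -0.036  0.022] r 0.294 ang -27.1
```

Jar is at about -157°. I push another 15° slowly, back off, lift and measure accurately.

Call:
{"fn": "move_arm", "kwargs": {"dp": [[-0.53,0.36,0],[-0.51,0.39,0],[-0.49,0.41,0],[-0.47,0.44,0],[-0.45,0.46,0]], "dr": [[0,0,-3],[0,0,-3],[0,0,-3],[0,0,-3],[0,0,-3]], "fingers": [0,0,0,0,0]}}

```text
time: 12.98
eef_pos: [0.4449, 0.0151, 0.0375]
eef_rot: [-0.0, 0.906, -0.424, 0.0]
force: [0.9, -0.6, 0.5]
opening: -0.003
grasp_force: 0.1
```

Call:
{"fn": "move_arm", "kwargs": {"dp": [[0,0,0],[0.3,-0.3,0],[0,0,2],[0,0,4],[-2,-5,5]], "dr": [[0,0,0],[0,0,0],[0,0,0],[0,0,0],[0,0,0]], "fingers": [0,0,0,0,0]}}

```text
time: 13.6
eef_pos: [0.4325, -0.0299, 0.1412]
eef_rot: [-0.0, 0.907, -0.421, 0.001]
force: [0.8, -0.7, 0.4]
opening: -0.001
grasp_force: 0.0
```

Call:
{"fn": "move_arm", "kwargs": {"dp": [[0,-6,3],[0,-6,3],[0,-6,0],[0,0,0],[0,0,0]], "dr": [[0,0,0],[0,0,0],[0,0,0],[0,0,0],[0,0,0]], "fingers": [0,0,0,0,0]}}

```text
time: 14.22
eef_pos: [0.4302, -0.2023, 0.1956]
eef_rot: [-0.0, 0.906, -0.424, -0.001]
force: [0.7, 0.3, -0.2]
opening: -0.003
grasp_force: 0.0
```

```bash
cat >> m.py <<'E'
# lid by colour in top & side; hub by mat corners
im=save("top","pics/t6.png");im2=save("side","pics/s6.png")
cv2.imwrite("pics/t6c.png",cv2.resize(im[165:301,270:410][:,:,::-1],None,fx=4,fy=4))
for c in ("top","side"):
  viewer.get_image(c)
  for r in finder.masks_of("jar",c):
    if r["conf"]>.3: print(c,r["bbox"],r["conf"])
  viewer.get_image(c)
  for r in finder.masks_of("platter",c)[:1]: print("platter",c,r["bbox"],r["conf"])
E
python3 m.py
```

```text
[ 0.43016815 -0.20229515  0.19557483] [ 0.74226987  0.31500609 -0.23833678] [-5.28873581e-01  1.92099078e-01  1.74233341e+00  5.31518456e-04
  1.20842328e+00  1.91769361e+00] finger -109.35872560264812
side notch0 0.8 [0.619 0.186 0.055] r 0.122 ang 46.8
side notch0 0.74 [0.623 0.008 0.055] r 0.125 ang -45.5
side notch0 0.57 [0.446 0.019 0.055] r 0.118 ang -138.8
side jar 0.97 [0.773 0.117 0.022] r 0.239 ang 4.7
side jar 0.92 [0.479 0.088 0.022] r 0.057 ang -170.8
side jar 0.63 [ 0.776 -0.016  0.022] r 0.266 ang -25.2
top notch0 0.95 [0.627 0.194 0.055] r 0.133 ang 46.4
top notch0 0.95 [0.451 0.182 0.055] r 0.119 ang 135.0
top notch0 0.85 [0.624 0.01  0.055] r 0.125 ang -44.5
top notch0 0.64 [0.446 0.013 0.055] r 0.123 ang -136.5
top jar 0.95 [0.48  0.089 0.022] r 0.057 ang -171.2
top jar 0.87 [ 0.795 -0.032  0.022] r 0.29 ang -26.5
top jar 0.7 [0.783 0.089 0.022] r 0.247 ang -1.9
top [325.1, 116.2, 352.1, 148.7] 0.96
top [376.3, 115.2, 407.2, 143.4] 0.62
top [329.7, 242.8, 362.6, 270.2] 0.59
platter top [287.3, 180.7, 390.7, 288.7] 0.85
side [258.0, 144.6, 288.4, 182.3] 0.95
side [294.4, 115.9, 327.3, 147.4] 0.76
side [369.5, 202.3, 407.5, 246.7] 0.6
platter side [299.3, 168.0, 429.3, 277.5] 0.8
```

View pics/t6c.png

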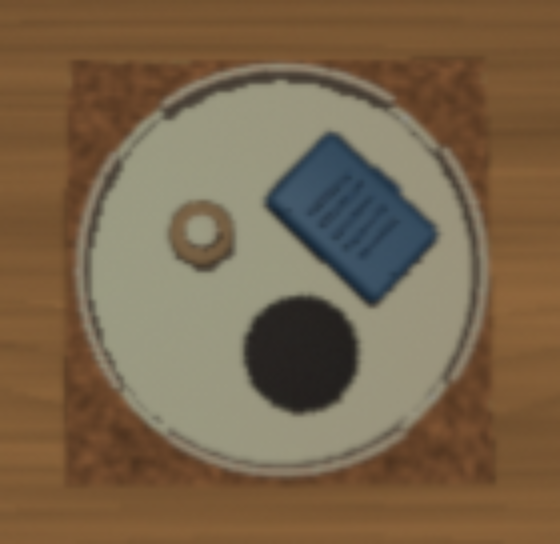

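All three things are upright. The lid is at crop (301,354), right of the mat's centre column at about 281, so a few degrees remain. I'll compute it from the lid and the mat corners.

```bash
cat > n.py <<'E'
from h import *
import sys
def lid(c,box,z=.072):
    im=viewer.get_image(c).astype(int);x0,y0,x1,y1=box
    m=(im[y0:y1,x0:x1].max(2)<70).astype(np.uint8)
    n,l,s,ce=cv2.connectedComponentsWithStats(m);i=1+s[1:,4].argmax();u=ce[i]+[x0,y0]
    return u,s[i],at_z(c,u,z)
mat=np.mean([at_z("top",u,.003) for u in [(286.5,286.2),(394,286.2),(287.5,180),(392,180)]],0)
print("mat",mat)
for c in ("top","side"):
    viewer.get_image(c);P=[at_z(c,r["xy"],.055) for r in finder.place_of("notch0",c) if r["conf"]>.5]
    f=fit(P,0.8);print(c,"hub fit",f)
u,s,X=lid("top",(310,230,375,285));print("top lid",u,s,X)
h=mat[:2]
for hh in (mat[:2],np.array([.5355,.0975])):
    d=X[:2]-hh;print("jar ang from front (deg, + = still CW to go)",np.degrees(np.arctan2(-d[1],-d[0])),np.hypot(*d))
E
python3 n.py
```

```text
mat [0.53532327 0.09495711 0.003     ]
top hub fit (array([0.53682492, 0.1001165 , 0.78955466]), np.float64(0.0037842347123351883))
side hub fit (array([0.53400499, 0.09959311, 0.78952688]), np.float64(0.005553992851520917))
top lid [344.90255591 253.01916933] [ 21   9  28  29 626] [0.48454971 0.08778027 0.072     ]
jar ang from front (deg, + = still CW to go) 8.045452966632984 0.0512782708373317
jar ang from front (deg, + = still CW to go) 10.800482061350134 0.05186911201916539
```

Using both lid positions and the turned angle, the hub is at y ≈ 0.097, so about 10° remain. I re-enter the same notch and push the finger from -137.5° to -147°.

Call:
{"fn": "move_arm", "kwargs": {"dp": [[0,6,0],[0,6,-3],[0,6,-3],[2,5,-3],[0,0,0]], "dr": [[0,0,0],[0,0,0],[0,0,0],[0,0,0],[0,0,0]], "fingers": [0,0,0,0,0]}}

```text
time: 15.9
eef_pos: [0.4501, 0.0227, 0.1083]
eef_rot: [0.0, 0.907, -0.421, -0.002]
force: [-0.9, -0.2, 0.4]
opening: 0.002
grasp_force: 0.0
```

Call:
{"fn": "move_arm", "kwargs": {"dp": [[0,0,-3],[0,0,-2],[0,0,-1.5],[0,0,-1.5],[0,0,0]], "dr": [[0,0,0],[0,0,0],[0,0,0],[0,0,0],[0,0,0]], "fingers": [0,0,0,0,0]}}

```text
time: 16.52
eef_pos: [0.4501, 0.0186, 0.0297]
eef_rot: [0.0, 0.906, -0.424, -0.001]
force: [1.0, 0.0, 1.0]
opening: 0.001
grasp_force: 0.0
```

Call:
{"fn": "move_arm", "kwargs": {"dp": [[0,0,0.8],[-0.25,-0.2,0],[-0.25,-0.2,0],[0,0,0],[0,0,0]], "dr": [[0,0,0],[0,0,0],[0,0,0],[0,0,0],[0,0,0]], "fingers": [0,0,0,0,0]}}

```text
time: 17.15
eef_pos: [0.4456, 0.0157, 0.0381]
eef_rot: [-0.0, 0.906, -0.423, 0.0]
force: [-0.5, 0.5, -0.0]
opening: -0.004
grasp_force: 0.0
```

Call:
{"fn": "move_arm", "kwargs": {"dp": [[-0.28,0.32,0],[-0.27,0.33,0],[-0.26,0.34,0],[-0.25,0.35,0],[-0.18,0.27,0]], "dr": [[0,0,0],[0,0,0],[0,0,0],[0,0,0],[0,0,0]], "fingers": [0,0,0,0,0]}}

```text
time: 17.77
eef_pos: [0.433, 0.0321, 0.038]
eef_rot: [0.0, 0.906, -0.423, -0.0]
force: [0.5, 0.6, 0.0]
opening: 0.001
grasp_force: 0.1
```

Call:
{"fn": "move_arm", "kwargs": {"dp": [[0,0,0],[0.2,-0.25,0],[0,0,0],[0,0,3],[0,0,5]], "dr": [[0,0,0],[0,0,0],[0,0,0],[0,0,0],[0,0,0]], "fingers": [0,0,0,0,0]}}

```text
time: 18.4
eef_pos: [0.4336, 0.0291, 0.1175]
eef_rot: [0.001, 0.906, -0.424, -0.002]
force: [0.5, 1.0, -0.7]
opening: 0.003
grasp_force: 0.0
```

Call:
{"fn": "move_arm", "kwargs": {"dp": [[0,-5,4],[0,-6,3],[0,-6,0],[0,-6,0],[0,0,0]], "dr": [[0,0,0],[0,0,0],[0,0,0],[0,0,0],[0,0,0]], "fingers": [0,0,0,0,0]}}

```text
time: 19.02
eef_pos: [0.4357, -0.1999, 0.1853]
eef_rot: [0.001, 0.905, -0.426, 0.001]
force: [-0.7, 0.4, -0.3]
opening: -0.003
grasp_force: 0.0
```

```bash
python3 n.py; python3 -c "
from h import *
s=readout.sense();p=viewer.camera_params('wrist');H=np.array(p['hand_eye']);R=Ro.from_quat(np.roll(s['eef_rot'],-1)).as_matrix()
print(s['eef_pos'],s['q'],'H',H.round(3),'cam off',R@H[:3,3],'look',R@H[:3,:3]@[0,0,-1])"
```

```text
mat [0.53532327 0.09495711 0.003     ]
top hub fit (array([0.5351577 , 0.10267632, 0.6386846 ]), np.float64(0.006347940739246383))
side hub fit (array([0.53488126, 0.09791939, 0.64269276]), np.float64(0.006066668395218244))
top lid [341.47833066 253.50080257] [ 18   9  28  30 623] [0.48346174 0.09589348 0.072     ]
jar ang from front (deg, + = still CW to go) -1.0343789690378895 0.05186997920159692
jar ang from front (deg, + = still CW to go) 1.768267700677452 0.05206304775851903
[ 0.43477796 -0.19387684  0.18471089] [-5.08583955e-01  2.04075829e-01  1.75726520e+00  4.88987800e-04
  1.18162577e+00  1.93517752e+00] H [[-0.001  0.964  0.265  0.068]
 [ 1.     0.     0.001  0.   ]
 [ 0.001  0.265 -0.964 -0.153]
 [ 0.     0.     0.     1.   ]] cam off [ 0.04360325 -0.05243182  0.15249851] look [-0.17072913  0.20501272 -0.96375378]
```

The jar is within about 2° of the front, and the hub's y is the main uncertainty. I take one wrist-camera view from above to settle it.

Call:
{"fn": "move_arm", "kwargs": {"dp": [[3.5,3.6,3],[3.5,3.6,3],[3.5,3.6,3],[3.5,3.6,3],[3.5,3.6,3]], "dr": [[0,0,0],[0,0,0],[0,0,0],[0,0,0],[0,0,0]], "fingers": [0,0,0,0,0]}}

```text
time: 19.9
eef_pos: [0.6105, -0.0119, 0.336]
eef_rot: [0.0, 0.907, -0.422, -0.0]
force: [1.3, 0.1, 0.4]
opening: 0.001
grasp_force: 0.0
```

Call:
{"fn": "move_arm", "kwargs": {"dp": [[0,0,0],[0,0,0],[0,0,0]], "dr": [[0,0,0],[0,0,0],[0,0,0]], "fingers": [0,0,0]}}

```text
time: 20.27
eef_pos: [0.6086, -0.0155, 0.3339]
eef_rot: [0.001, 0.906, -0.423, -0.001]
force: [-0.1, 0.3, 1.7]
opening: 0.003
grasp_force: 0.0
```

```bash
python3 - <<'E'
from h import *
st=readout.sense();im=save("wrist","pics/w7.png");print(st["eef_pos"],st["eef_rot"])
P=[]
for r in finder.place_of("notch0","wrist"):
    if r["conf"]>.5: P.append(wrist_at_z(r["xy"],.055,st));print(r["conf"],r["xy"],P[-1])
if len(P)>1: print(fit(P,.64))
viewer.get_image("wrist")
for r in finder.place_of("jar","wrist"): print("jar",r["conf"],r["xy"],wrist_at_z(r["xy"],.022,st))
viewer.get_image("wrist")
for r in finder.place_of("hub","wrist"): print("hub",r["conf"],r["xy"],wrist_at_z(r["xy"],.022,st))
E
```

```text
[ 0.60857165 -0.01546878  0.33387167] [ 6.30677447e-04  9.05902360e-01 -4.23484217e-01 -1.27814009e-03]
0.9 [308.9, 172.1] [0.61346179 0.00592339 0.055     ]
0.84 [224.1, 248.3] [0.63731051 0.17239505 0.055     ]
(array([0.53964099, 0.10144307, 0.64310634]), np.float64(0.002509324041233857))
jar 0.93 [179.3, 138.8] [0.78417239 0.0929567  0.022     ]
jar 0.73 [233.9, 58.6] [ 0.78647121 -0.04401671  0.022     ]
```

View pics/w7.png

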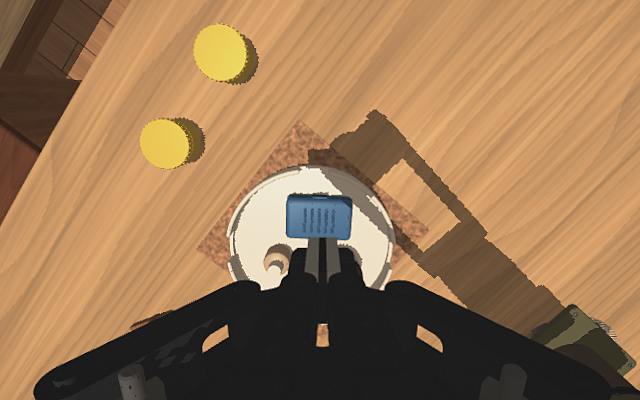

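That was my last picture. It shows the platter half hidden by the fingers, with the lid out of sight. I shift the wrist back along the view and measure numerically.

Call:
{"fn": "move_arm", "kwargs": {"dp": [[-3.3,3.9,0],[-3.3,3.9,0],[-3.3,3.9,0],[0,0,0],[0,0,0]], "dr": [[0,0,0],[0,0,0],[0,0,0],[0,0,0],[0,0,0]], "fingers": [0,0,0,0,0]}}

```text
time: 21.2
eef_pos: [0.5116, 0.1013, 0.3354]
eef_rot: [-0.0, 0.906, -0.423, 0.001]
force: [-0.9, 0.1, 0.6]
opening: -0.003
grasp_force: 0.0
```

```bash
python3 - <<'E'
from h import *
st=readout.sense();im=save("wrist","pics/w8.png");print(st["eef_pos"])
P=[]
for r in finder.place_of("notch0","wrist"):
    if r["conf"]>.5: P.append(wrist_at_z(r["xy"],.055,st));print(r["conf"],r["xy"],P[-1])
if len(P)>1: print(fit(P,.64))
viewer.get_image("wrist")
for r in finder.place_of("jar","wrist"): print("jar",r["conf"],r["xy"],wrist_at_z(r["xy"],.022,st))
viewer.get_image("wrist")
for r in finder.masks_of("platter","wrist")[:2]: print("platter",r["conf"],r["bbox"])
m=(im[:240].max(2)<45).astype(np.uint8)
n,l,s,ce=cv2.connectedComponentsWithStats(m)
for i in range(1,n):
    if s[i,4]>150: print("dark",s[i],ce[i],wrist_at_z(ce[i],.072,st))
# cork edge sampling: mat mask by local texture/redness
w=(im.min(2)>150)&(im.max(2)-im.min(2)<60)
n,l,s,ce=cv2.connectedComponentsWithStats(w.astype(np.uint8));i=1+s[1:,4].argmax();print("white",s[i],ce[i])
ys,xs=np.nonzero(l==i);hull=cv2.convexHull(np.c_[xs,ys].astype(np.int32))[:,0]
hw=np.array([wrist_at_z(u,.055,st)[:2] for u in hull if u[1]<225])
f=least_squares(lambda p:np.hypot(*(hw-p[:2]).T)-p[2],[.535,.0975,.12],loss="soft_l1",f_scale=.001);print("rim circle",f.x,np.abs(f.fun).mean(),len(hw))
E
```

```text
[0.51155579 0.10126197 0.3353546 ]
0.89 [219.7, 148.5] [0.62997511 0.17470599 0.055     ]
0.72 [305.1, 238.3] [0.46034311 0.20138534 0.055     ]
0.67 [403.8, 152.1] [0.43683311 0.01975243 0.055     ]
0.65 [311.9, 54.1] [0.60943811 0.00443913 0.055     ]
(array([0.53414736, 0.10007072, 0.66207519]), np.float64(0.00501081931992025))
jar 0.91 [339.8, 169.9] [0.48191915 0.09683421 0.022     ]
jar 0.88 [171.0, 32.0] [0.77687022 0.09929047 0.022     ]
platter 0.89 [217.4, 50.0, 402.7, 238.2]
dark [ 316  149   51   51 1936] [341.83057851 174.13739669] [0.48401671 0.09426518 0.072     ]
white [  228    53   174   173 12789] [296.35858941 138.81687388]
rim circle [0.53477943 0.08880552 0.11492338] 0.0014271388898240596 47
```

```bash
cat > k.py <<'E'
from h import *
def projw(X,st):
    p=viewer.camera_params("wrist");K=np.array(p["intrinsics"]);H=np.array(p["hand_eye"])
    R=Ro.from_quat(np.roll(st["eef_rot"],-1)).as_matrix()
    c=(X-st["eef_pos"])@R;c=(c-H[:3,3])@H[:3,:3]
    s=np.c_[c[:,0],-c[:,1]]/-c[:,2:];s=s*(1+p["k1"]*(s**2).sum(1))[:,None];return s@K[:2,:2].T+K[:2,2]
def samp(im,uv):
    return cv2.remap(im.astype(np.float32),uv[:,0].astype(np.float32)[:,None],uv[:,1].astype(np.float32)[:,None],1)[:,0]
t=np.linspace(-.95,.95,80)
def sq(h): return np.r_[np.c_[t*h,0*t-h],np.c_[t*h,0*t+h],np.c_[0*t-h,t*h],np.c_[0*t+h,t*h]]
a=np.linspace(0,2*np.pi,240,endpoint=False);ci=np.c_[np.cos(a),np.sin(a)]
def best(im,pr,shape,z,ok):
    b=[]
    for cx in np.arange(.525,.546,.001):
        for cy in np.arange(.088,.109,.001):
            f=lambda s:samp(im,pr(np.c_[shape(s)+[cx,cy],np.full(len(shape(s)),z)]))
            d=f(-1)-f(1);m=ok(pr(np.c_[shape(0)+[cx,cy],np.full(len(shape(0)),z)]))
            b.append((np.clip(np.abs(d[m]).sum(1),0,120).mean(),cx,cy))
    b.sort(reverse=True);return np.mean(b[:5],0).round(4)
mat=lambda e:(lambda s:sq(.135+e*s))
rim=lambda e:(lambda s:ci*(.125+e*s))
st=readout.sense();w=viewer.get_image("wrist");tp=cv2.imread("pics/t6.png")[:,:,::-1]
prt=lambda X:np.array([proj("top",x) for x in X])
import functools
p=viewer.camera_params("top");K=np.array(p["intrinsics"]);E=np.array(p["extrinsics"])
def prt(X):
    c=X@E[:3,:3].T+E[:3,3];s=np.c_[c[:,0],-c[:,1]]/-c[:,2:];s=s*(1+p["k1"]*(s**2).sum(1))[:,None];return s@K[:2,:2].T+K[:2,2]
al=lambda uv:np.ones(len(uv),bool)
wo=lambda uv:(uv[:,1]<225)&(uv[:,1]>5)
prw=lambda X:projw(X,st)
print("top mat",best(tp,prt,mat(.003),.003,al),"rim",best(tp,prt,rim(.003),.055,al))
print("wrist mat",best(w,prw,mat(.003),.003,wo),"rim",best(w,prw,rim(.002),.055,wo))
E
python3 k.py
```

```text
top mat [42.608   0.5356  0.0988] rim [1.115006e+02 5.364000e-01 9.780000e-02]
wrist mat [86.302   0.5348  0.0996] rim [1.020858e+02 5.358000e-01 9.880000e-02]
```

```bash
cat > k2.py <<'E'
exec(open("k.py").read().split('print("top mat"')[0])
def bestl(im,pr):
    b=[]
    for cx in np.arange(.474,.494,.001):
        for cy in np.arange(.086,.106,.001):
            f=lambda r:samp(im,pr(np.c_[ci*r+[cx,cy],np.full(240,.072)])).sum(1)
            b.append((np.clip(f(.037)-f(.030),0,150).mean(),cx,cy))
    b.sort(reverse=True);return np.mean(b[:5],0).round(4)
t2=viewer.get_image("top")
print("wrist lid",bestl(w,prw))
print("top lid",bestl(t2,prt))
E
python3 k2.py
```

```text
wrist lid [1.50e+02 4.85e-01 9.60e-02]
top lid [19.9268  0.4912  0.086 ]
```

Top and wrist agree that 2–4° are still to go clockwise. I make one more 3° nudge in the same notch.

Call:
{"fn": "move_arm", "kwargs": {"dp": [[-2.6,-2.4,0],[-2.6,-2.4,-3],[-2.4,-2.4,-6],[0,0,-6],[0,0,-5]], "dr": [[0,0,0],[0,0,0],[0,0,0],[0,0,0],[0,0,0]], "fingers": [0,0,0,0,0]}}

```text
time: 22.28
eef_pos: [0.4369, 0.0314, 0.1392]
eef_rot: [-0.0, 0.906, -0.424, 0.0]
force: [-0.0, -0.1, 0.5]
opening: -0.002
grasp_force: 0.0
```

Call:
{"fn": "move_arm", "kwargs": {"dp": [[0,0,0],[0,0,0]], "dr": [[0,0,0],[0,0,0]], "fingers": [0,0]}}

```text
time: 22.52
eef_pos: [0.439, 0.0318, 0.142]
eef_rot: [-0.0, 0.906, -0.423, 0.001]
force: [0.1, 0.3, 0.3]
opening: -0.002
grasp_force: 0.0
```

Call:
{"fn": "move_arm", "kwargs": {"dp": [[-0.3,-0.3,-3],[0,0,-3],[0,0,-2],[0,0,-1.4],[0,0,-1]], "dr": [[0,0,0],[0,0,0],[0,0,0],[0,0,0],[0,0,0]], "fingers": [0,0,0,0,0]}}

```text
time: 23.15
eef_pos: [0.4373, 0.0289, 0.038]
eef_rot: [-0.001, 0.906, -0.423, 0.002]
force: [0.2, 0.1, 0.1]
opening: -0.001
grasp_force: 0.0
```

Call:
{"fn": "move_arm", "kwargs": {"dp": [[0,0,0],[0,0,0]], "dr": [[0,0,0],[0,0,0]], "fingers": [0,0]}}

```text
time: 23.4
eef_pos: [0.4355, 0.0288, 0.0375]
eef_rot: [-0.0, 0.906, -0.423, 0.001]
force: [-0.1, 1.1, 0.1]
opening: 0.002
grasp_force: 0.0
```

Call:
{"fn": "move_arm", "kwargs": {"dp": [[-0.14,0.17,0],[-0.14,0.17,0],[-0.13,0.17,0],[-0.13,0.17,0],[-0.12,0.16,0]], "dr": [[0,0,0],[0,0,0],[0,0,0],[0,0,0],[0,0,0]], "fingers": [0,0,0,0,0]}}

```text
time: 24.02
eef_pos: [0.4278, 0.0374, 0.0366]
eef_rot: [-0.0, 0.906, -0.423, 0.0]
force: [-0.3, -0.5, 0.0]
opening: -0.001
grasp_force: 0.1
```

Call:
{"fn": "move_arm", "kwargs": {"dp": [[0,0,0],[0.2,-0.25,0],[0,0,0],[0,0,3],[0,0,5]], "dr": [[0,0,0],[0,0,0],[0,0,0],[0,0,0],[0,0,0]], "fingers": [0,0,0,0,0]}}

```text
time: 24.65
eef_pos: [0.4282, 0.0346, 0.1161]
eef_rot: [0.001, 0.906, -0.424, -0.002]
force: [1.7, -0.0, 0.1]
opening: -0.0
grasp_force: 0.0
```

Call:
{"fn": "move_arm", "kwargs": {"dp": [[0,-5,4],[0,-6,3],[0,-6,0],[0,-6,0],[0,0,0]], "dr": [[0,0,0],[0,0,0],[0,0,0],[0,0,0],[0,0,0]], "fingers": [0,0,0,0,0]}}

```text
time: 25.28
eef_pos: [0.4303, -0.1944, 0.1839]
eef_rot: [0.001, 0.905, -0.426, 0.001]
force: [-0.9, 0.6, 0.5]
opening: 0.0
grasp_force: 0.0
```

```bash
python3 n.py; cat > k3.py <<'E'
exec(open("k.py").read().split('print("top mat"')[0])
t2=viewer.get_image("top")
print("top mat",best(t2,prt,mat(.003),.003,al),"rim",best(t2,prt,rim(.003),.055,al))
for t in ("bottle","soap_case","jar"):
    viewer.get_image("side");print(t,[(round(r["conf"],2),np.round(at_z("side",r["xy"],.022),3)) for r in finder.place_of(t,"side")[:3]])
E
python3 k3.py
```

```text
mat [0.53532327 0.09495711 0.003     ]
top hub fit (array([0.53650915, 0.09748533, 0.58864433]), np.float64(0.007771731733254933))
side hub fit (array([0.53412593, 0.10046747, 0.56509023]), np.float64(0.005760706500331447))
top lid [340.17285945 253.38933764] [ 17   9  28  29 619] [0.48374047 0.09897938 0.072     ]
jar ang from front (deg, + = still CW to go) -4.458735862744514 0.051739385431032195
jar ang from front (deg, + = still CW to go) -1.637173295449686 0.051780666674098697
top mat [42.6769  0.5356  0.0988] rim [1.108966e+02 5.364000e-01 9.780000e-02]
bottle [(0.85, array([0.568, 0.149, 0.022])), (0.2, array([ 0.625, -0.032,  0.022])), (0.18, array([0.48 , 0.181, 0.022]))]
soap_case [(0.88, array([0.556, 0.045, 0.022])), (0.24, array([0.656, 0.151, 0.022]))]
jar [(0.92, array([0.772, 0.111, 0.022])), (0.75, array([ 0.778, -0.012,  0.022])), (0.62, array([0.479, 0.101, 0.022]))]
```

The lid is at y = 0.099 and the hub at about 0.098–0.099, so the jar is within about 1° of the front. The arm is clear, so I hand in.

```bash
python3 -c "
from bench import workorder; print(workorder.hand_in())"
```

```text
the job is handed in; nothing more can be done
None
```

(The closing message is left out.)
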